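# Load the counter mincer with sausage ends

### The arm

A 6-joint arm with a two-finger parallel gripper is mounted at the origin on the work surface. World frame = base frame: x ahead of the robot, y to its left, z up, the work surface at z = 0. Lengths are in mm, angles in rad, forces in N, time in s.
With the tool pointing down it reaches from about 225 to 875 mm from the base axis. Payload 3.4 kg.
Tool frame: the origin (TCP) lies between the finger pads; the fingertips stand 19 mm ahead of it and the grasp point (between the pads) is the TCP (env.tcp_to_tips is the z of the fingertips in the tool frame, in mm); z points along the fingers, y is the line along which they close (so a half turn about z gives the same grasp; the last joint's range is limited). The gripper opens to 85 mm and grips with 20 to 120 N. Pads are 22 mm wide; open, the fingers measure 114 mm over their backs; the gripper's body (76 mm by 85 mm) begins 54 mm behind the grasp point. The pads swing forward as they close: fully open they stand 13 mm farther back than shut.
Start: joints at [-1.359, 0.276, 1.505, -0, 1.361, -0.121], TCP at [187.847, -543.484, 250.328] pointing down, gripper open.
Joint ranges: [-2.89, 2.89], [-0.75, 2.08], [0.22, 2.7], [-1.18, 4.32], [0.11, 2.71], [-2.7, 2.7]. Speed limits (rad/s): [2.57, 2.57, 3.14, 3.14, 3.14, 3.14].

### API

Orientations are given as a unit quaternion [x, y, z, w].
In Python, from workcell import env gives the robot as it stands.
- The arm moves only by the tool send_rows, never from a script. Its argument "moves" is a list of rows, each a list of 6 numbers: the shift along the tool's x, y, z in units of 100 mm (1.0 is 100 mm), then the turn, a rotation vector about the tool's x, y, z in units of 45 degrees (1.0 is 45 degrees). A call has 1 to 8 rows; each row shifts and turns the commanded pose from where the row before left it, along the tool's axes as they then stand; what a row does not reach is not made up. A row lasts 1/8 s, in which the tool goes at most 62.5 mm and 10.7 degrees, less where a joint would pass 70% of its speed; a pose out of reach is approached as far as the arm can. A call with a number of a shift or a turn outside -1 to 1 is refused whole. A call with a gripper value outside its range is refused whole. "claw" is the opening, from -1 (shut) to 1 (fully open), set as the call begins (left out, the last holds). The fingers move at their own pace and stop on an object; "squeeze" is the grip in N (left out, the last holds). Time passes only in rows, so rows that do not move let the fingers close. It gives the time, the measured TCP pose, the force, the opening and the grip force at its end, in the units of the state.
- env.observe(): the state, without advancing time (a new reading comes with each control period).
- env.read_camera(name): name is "side" or "top" or "wrist"; returns a dict with "color" (480x640x3 uint8, red, green, blue), "intrinsics" (3x3 intrinsics, pixels), "k1" (the pictures are not rectified: a ray, as slopes to the right and down, at radius r is drawn at 1 + k1 r^2 times it, then the intrinsics apply), "world_from_camera" (4x4, takes a point from camera to world coordinates); the wrist camera has in their place "T_tool_cam" (4x4, takes a point from camera to tool coordinates, whose origin is the TCP and whose axes are the flange's). Camera axes: x right, y down, z forward; pixel columns grow to the right and rows downward; lengths in mm; the calibration is good to about 2 mm. A picture is of the moment at which its call begins: read the wrist's pose just before it. There is no depth.
- env.close_job(): hands the job in; it is judged then, once.
The state is a dict: "time_s": time; "joints": joint angles; "qvel": joint speeds; "joint_torque": joint torques, N m; "tool_pos": TCP position; "eef_rot": TCP orientation; "wrist_force": force on the tool from outside, world axes, zero at the start; "wrist_torque": the same for the moment, N m; "width": finger opening in mm; "grasp_force": force on a finger pad.
Only numpy, scipy, OpenCV 4.12 (cv2) and the standard library are available. Lean on these libraries where they do the work, as an engineer would, in place of code of your own. Each camera call takes 0.05 s, during which the arm holds its last target. There are 200 camera calls.

### The job

First switch the mincer off by turning its dial fully anticlockwise to the stop. Then gather all the sausage ends from the board in the scoop tray, tip them out of the tray into the mincer's feed pan together, and put the empty tray back flat in the middle of its green mat. Leave the cheese where it lies, and do not knock over the mustard jar or the pepper mill.

Things in the scene. Friction and masses are not known exactly. Their poses are not given: they have to be found in the camera images.
- mincer: white tabletop mincer, fixed; origin on the table under the centre of its feed pan, an open steel box 242 x 222 mm inside (x, y), walls 4 mm, inner floor 62 mm, rim 152 mm above the table. At y = -115 to -230, x = -85 to +85 mm a lower control deck, top 85 mm above the table, carries the dial. A steel outlet, 65 mm across, sticks out low to x = +215 mm
- pan (a point): centre of the feed pan's inner floor (62 mm above the table), axes as the mincer
- dial (a joint): the mincer's speed dial, a black disc with an upright grip bar, on a vertical axis on the control deck. 0 = off, its end stop, fully anticlockwise seen from above; grows clockwise, to 4.4 rad (full speed). It stays where it is left
- dial_grip (a point): point on the dial's axis at the height to grip it, 37 mm above the deck; its x axis lies along the grip bar. The bar is 46 mm long, 14 mm thick and its top is 7 mm above this point, 32 mm of it stands above the disc
- tray: loose aluminium scoop tray, 0.2 kg; origin under its floor's centre. Floor 4 mm thick, x -67 to +67, y -85 to +85 mm; side walls and back wall (x = -65 mm) 4 mm thick, top at z = 40 mm; no front wall: a lip slopes gently up from x = +67 to x = +97, z = 13 mm. A black upright grip tab stands at the middle of the back wall: 10 mm thick (x), 44 mm wide (y), top at z = 85 mm
- tray_grip (a point): point in the tray's grip tab where to pinch it from above (tray x = -71, y = 0, z = 66 mm), axes as the tray
- tray_lip (a point): middle of the tray's pouring edge (tray x = +97, y = 0, z = 13 mm), axes as the tray
- mat: flat green mat, 250 x 220 mm (x, y), 3 mm thick, fixed; origin under its centre. The tray starts on it
- board: light wooden board, 280 x 185 mm (x, y), 15 mm thick, fixed; origin under its centre
- cheese: loose block of yellow cheese, 48 x 40 x 34 mm, on the board; origin under its centre
- mustard: loose mustard jar with a red cap, 60 mm across, 90 mm high, standing; origin under its centre
- mill: loose wooden pepper mill, 52 mm across, 140 mm high, standing; origin under its centre
- end0: loose chunky end of a square pressed sausage, brown-red, 50 x 30 x 26 mm (x, y, z), 45 g; origin in the centre of its underside. May be absent
- end1: loose chunky end of a square pressed sausage, brown-red, 54 x 30 x 26 mm (x, y, z), 45 g; origin in the centre of its underside. May be absent
- end2: loose chunky end of a square pressed sausage, brown-red, 58 x 30 x 26 mm (x, y, z), 45 g; origin in the centre of its underside. May be absent
- end3: loose chunky end of a square pressed sausage, brown-red, 52 x 30 x 26 mm (x, y, z), 45 g; origin in the centre of its underside. May be absent
- end4: loose chunky end of a square pressed sausage, brown-red, 56 x 30 x 26 mm (x, y, z), 45 g; origin in the centre of its underside. May be absent
There are look-alikes about, which are no part of the job. Leave any blue, turquoise or white look-alike of the end2 alone.

How it is judged:
By the outcome, as a careful person would: the job done as asked, in the order asked, and still so for the second after the job is handed in, with the robot touching nothing.
Of end0, end1, end2, end3, end4 only 3 to 5 are there at a start; the rules pass over those that are not, and their reading is None.
At some moment in a run one of end0, end1, end2, end3, end4 may be knocked a few centimetres aside while the robot is not near it.
Once in a run the grip may slacken for a moment while it holds something.
It also fails if it takes over 210 s, if anything falls off the work surface, if the arm or the gripper's body presses on something with over 40 N, if the wrist force passes 120 N, or if a joint passes its speed limit or range.

## Working session

There is one attempt and no reset: what is moved stays moved. The work goes in short steps, Python scripts to look and compute and a tool call to move; the robot and the scene stay as the last step left them, time stands still between calls to the robot, and variables do not carry over. Pictures are saved under pics/ and viewed, at most 17 in all, crops included, and the job is handed in when it is done.

Besides the shell and the picture viewer there is one more tool, called after "Call:" as name(argument=value, ...), one argument or row to a line, values as JSON. send_rows: Moves the arm, as the interface text tells. Its arguments: {"type":"object","properties":{"moves":{"type":"array"},"claw":{"type":"number"},"squeeze":{"type":"number"}},"required":["moves"]}

```bash
ls; mkdir -p pics; cat > h.py <<'E'
import numpy as np, cv2, json
from workcell import env
from scipy.spatial.transform import Rotation as R
def snap(name, fn=None):
    s=env.observe(); c=env.read_camera(name); im=np.array(c["color"])
    if fn: cv2.imwrite("pics/"+fn, im[:,:,::-1])
    K=np.array(c["intrinsics"]); k1=c["k1"]
    if "world_from_camera" in c: T=np.array(c["world_from_camera"])
    else:
        B=np.eye(4); B[:3,:3]=R.from_quat(s["eef_rot"]).as_matrix(); B[:3,3]=s["tool_pos"]
        T=B@np.array(c["T_tool_cam"])
    return im,K,k1,T
def ray(cam,uv):
    im,K,k1,T=cam
    p=cv2.undistortPoints(np.array(uv,float).reshape(-1,1,2),K,np.array([k1,0,0,0,0.])).reshape(-1,2)
    d=np.c_[p,np.ones(len(p))]@T[:3,:3].T
    return T[:3,3],d
def onz(cam,uv,z):
    o,d=ray(cam,uv); return o+d*((z-o[2])/d[:,2])[:,None]
def proj(cam,P):
    im,K,k1,T=cam; Ti=np.linalg.inv(T)
    q=np.array(P,float).reshape(-1,3)@Ti[:3,:3].T+Ti[:3,3]; s=q[:,:2]/q[:,2:]
    s=s*(1+k1*(s**2).sum(1))[:,None]
    return s*[K[0,0],K[1,1]]+[K[0,2],K[1,2]]
def hue(im): return cv2.cvtColor(im,cv2.COLOR_RGB2HSV)
def blobs(mask,amin=80):
    mask=cv2.morphologyEx(mask.astype(np.uint8),cv2.MORPH_OPEN,np.ones((3,3)))
    cs,_=cv2.findContours(mask,cv2.RETR_EXTERNAL,cv2.CHAIN_APPROX_NONE)
    return sorted([c for c in cs if cv2.contourArea(c)>amin],key=cv2.contourArea,reverse=True)
E
python3 - <<'E'
from h import *
for n in("top","side"):
    c=snap(n,n+"0.png"); print(n,c[3].round(3).tolist(),c[1].tolist(),c[2])
print(env.observe())
E
```

```text
pics
top [[-0.01, -0.98, 0.199, 304.654], [-1.0, 0.012, 0.008, -6.023], [-0.01, -0.199, -0.98, 1024.868], [0.0, 0.0, 0.0, 1.0]] [[443.60830692766535, 0.0, 319.0398456193894], [0.0, 443.60830692766535, 235.95200198243327], [0.0, 0.0, 1.0]] -0.10938252969878107
side [[0.997, -0.065, 0.042, 439.682], [-0.077, -0.782, 0.619, -694.923], [-0.007, -0.62, -0.784, 976.388], [0.0, 0.0, 0.0, 1.0]] [[530.475869677164, 0.0, 310.1168092468134], [0.0, 530.475869677164, 240.86042117855365], [0.0, 0.0, 1.0]] 0.04920245747094058
{'time_s': 0.1, 'joints': array([-1.35900534e+00,  2.76523745e-01,  1.50602332e+00,  1.85134162e-05,
        1.36071410e+00, -1.21009444e-01]), 'qvel': array([ 0.00010206, -0.00059687, -0.0039891 , -0.00030998,  0.00015583,
        0.00065657]), 'joint_torque': array([ 1.52778270e-03, -4.17701769e+01, -2.46404529e+01, -3.60620579e-04,
        5.79013358e-03,  7.51705642e-06]), 'tool_pos': array([ 187.7473025 , -543.00635804,  249.52407247]), 'eef_rot': array([ 9.86187378e-01,  1.65631399e-01, -2.88122301e-05, -8.33806570e-04]), 'wrist_force': array([ 0.1257043 ,  0.23379419, -0.16476291]), 'wrist_torque': array([-0.0574964 , -0.01722832,  0.03529505]), 'grasp_force': 0.0, 'width': 85.34147737161727}
```

View pics/top0.png

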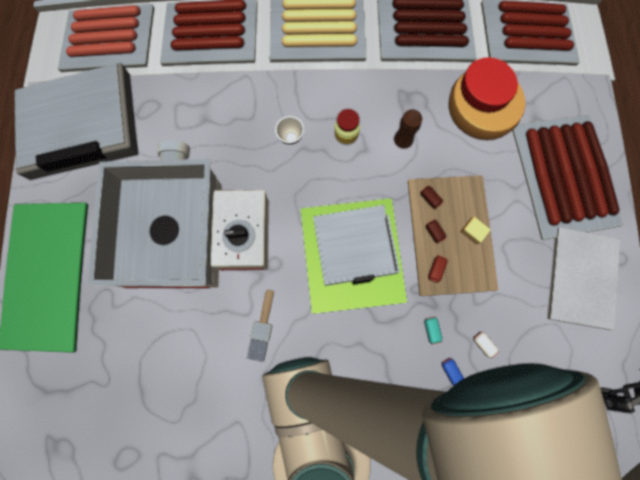

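View pics/side0.png

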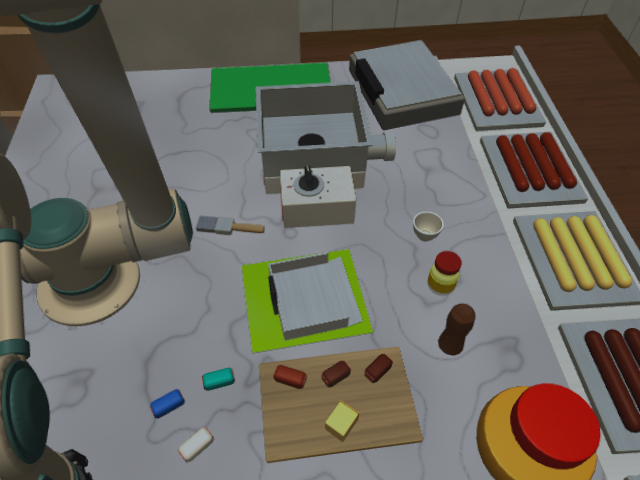

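The top view shows three brown-red ends on the board at (431,197), (436,231) and (438,269), and the cheese at (477,230). The dial is at (238,235). The tray is on the lime mat, with its tab at (363,280). The blue, turquoise and white look-alikes lie near (433,330), (486,344) and (453,372), off the board. The side view agrees with this. Next I'll measure the poses.

```bash
cat > meas.py <<'E'
from h import *
def rects(cam,mask,z,amin=80):
    for c in blobs(mask,amin):
        r=cv2.minAreaRect(c); P=onz(cam,cv2.boxPoints(r),z)
        ctr=P.mean(0); e1=P[1]-P[0]; e2=P[2]-P[1]
        if np.linalg.norm(e1)<np.linalg.norm(e2): e1,e2=e2,e1
        print(" px",np.round(r[0]).tolist(),"xyz",ctr.round(1).tolist(),"size",round(np.linalg.norm(e1),1),round(np.linalg.norm(e2),1),"long axis deg",round(np.degrees(np.arctan2(e1[1],e1[0])),1))
def ends(cam):
    h=hue(cam[0]); 
    return ((h[...,0]<9)|(h[...,0]>172))&(h[...,1]>110)&(h[...,2]>30)&(h[...,2]<190)
if __name__=="__main__":
  for n in("top","side"):
    cam=snap(n); h=hue(cam[0]); H,S,V=h[...,0],h[...,1],h[...,2]
    print(n,"ends top z=41"); rects(cam,ends(cam),41)
    print("lime mat"); rects(cam,(H>=30)&(H<50)&(S>150),3,1500)
    print("cheese"); rects(cam,(H>=22)&(H<32)&(S>100)&(V>170),49)
    print("board"); m=(H>=8)&(H<22)&(S>60)&(S<160)&(V>100); rects(cam,cv2.morphologyEx(m.astype(np.uint8),cv2.MORPH_CLOSE,np.ones((25,25))),15,3000)
  cam=snap("top")
  big=lambda x0,y0,x1,y1,k,f: cv2.imwrite("pics/"+f,cv2.resize(cam[0][y0:y1,x0:x1,::-1],None,fx=k,fy=k,interpolation=cv2.INTER_CUBIC))
  big(85,145,285,295,4,"mincer.png"); big(295,165,505,315,3.8,"tray.png")
E
python3 meas.py
```

```text
top ends top z=41
 px [572.0, 172.0] xyz [659.2, -614.0, 41.0] size 259.8 197.8 long axis deg -174.2
 px [208.0, 24.0] xyz [1074.9, 286.9, 41.0] size 196.8 149.9 long axis deg -93.4
 px [430.0, 22.0] xyz [1068.8, -293.7, 41.0] size 194.3 142.8 long axis deg -88.7
 px [103.0, 31.0] xyz [1074.4, 577.8, 41.0] size 217.4 148.2 long axis deg -91.0
 px [536.0, 25.0] xyz [1071.0, -583.6, 41.0] size 214.4 146.5 long axis deg -89.0
 px [480.0, 97.0] xyz [852.2, -401.0, 41.0] size 128.7 68.0 long axis deg -129.2
 px [348.0, 120.0] xyz [789.6, -71.1, 41.0] size 50.1 48.5 long axis deg 178.1
 px [438.0, 269.0] xyz [426.2, -263.4, 41.0] size 58.8 27.9 long axis deg -23.6
 px [431.0, 197.0] xyz [593.9, -259.5, 41.0] size 52.1 27.4 long axis deg -141.0
 px [436.0, 231.0] xyz [512.7, -264.5, 41.0] size 49.2 27.1 long axis deg -149.5
lime mat
cheese
board
 px [452.0, 235.0] xyz [512.4, -311.5, 15.0] size 284.2 191.1 long axis deg -179.0
 px [326.0, 454.0] xyz [25.3, -6.8, 15.0] size 397.1 185.0 long axis deg -122.9
 px [584.0, 440.0] xyz [30.2, -595.4, 15.0] size 225.3 149.4 long axis deg -161.9
 px 
[... 863 characters left out ...]
 41.0] size 59.3 32.2 long axis deg -24.1
 px [448.0, 262.0] xyz [782.2, -40.5, 41.0] size 62.4 54.6 long axis deg -104.4
 px [378.0, 368.0] xyz [594.3, -270.2, 41.0] size 59.2 28.1 long axis deg 40.4
 px [336.0, 373.0] xyz [513.3, -274.9, 41.0] size 55.7 29.7 long axis deg 29.2
 px [632.0, 344.0] xyz [1082.9, -257.2, 41.0] size 72.1 26.3 long axis deg -115.5
lime mat
 px [305.0, 299.0] xyz [470.0, -78.1, 3.0] size 278.1 224.4 long axis deg 7.0
cheese
board
 px [338.0, 403.0] xyz [515.5, -315.7, 15.0] size 312.2 188.2 long axis deg 3.1
 px [62.0, 282.0] xyz [-50.1, 9.5, 15.0] size 364.2 349.7 long axis deg 24.3
 px [580.0, 258.0] xyz [1082.9, -24.4, 15.0] size 274.1 190.7 long axis deg -79.5
```

```bash
python3 -c "
import cv2;a=cv2.imread('pics/mincer.png');print(a.shape,cv2.imread('pics/tray.png').shape)"
```

```text
(600, 800, 3) (570, 798, 3)
```

View pics/mincer.png

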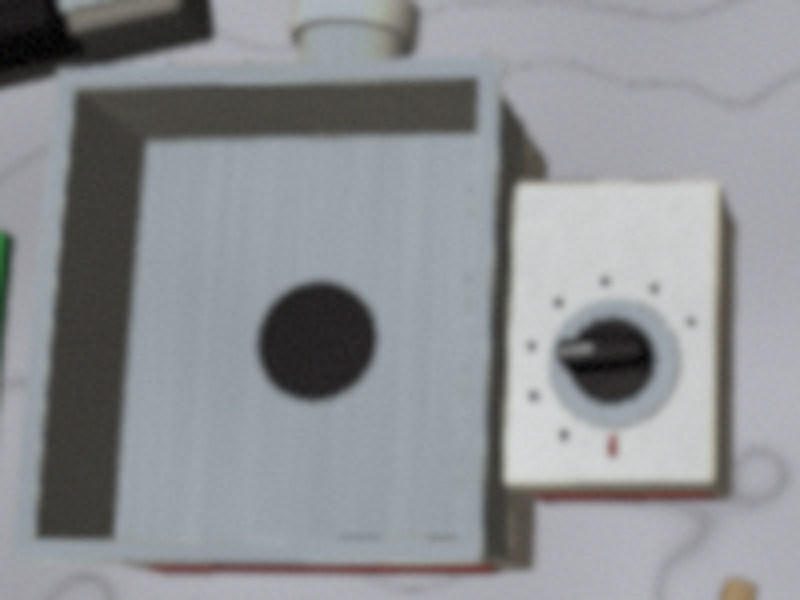

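View pics/tray.png

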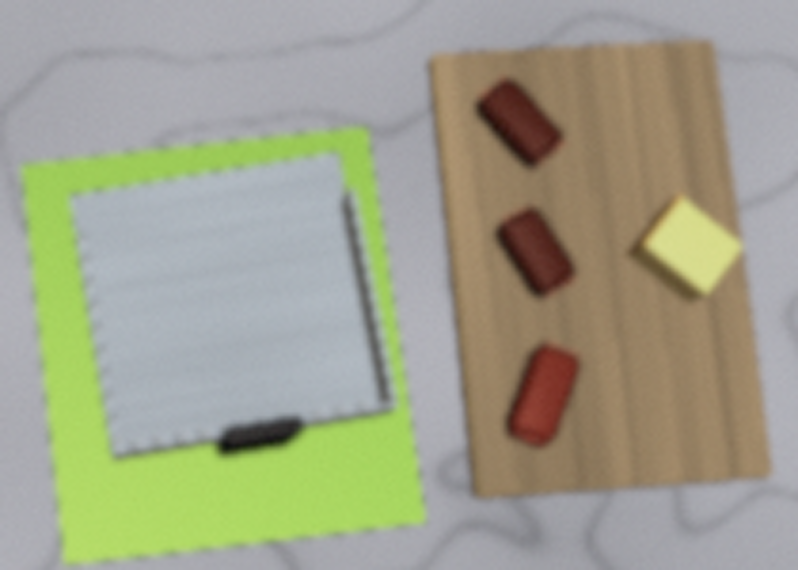

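The mincer crop shows the dial disc at about (238.7,235.5). Its white pointer end points left (+y), about 90° clockwise from the red off mark at the bottom, so it needs roughly +1.6 rad anticlockwise. The tray crop confirms three dark red-brown blocks on the board as the ends, with only cheese beside them.

```bash
python3 - <<'E'
from h import *; from meas import *
t=snap("top"); s=snap("side")
A=lambda p:np.array(p)/4+[85,145]; B=lambda p:np.array(p)/3.8+[295,165]
P=onz(t,A([(60,70),(500,65),(485,565),(25,555)]),152);print("rim",P.round(0).tolist(),P.mean(0).round(1),np.linalg.norm(P-np.roll(P,-1,0),axis=1).round(0))
Q=onz(t,A([(515,182),(720,182),(715,485),(505,485)]),85);print("deck",Q.round(0).tolist(),Q.mean(0).round(1),np.linalg.norm(Q-np.roll(Q,-1,0),axis=1).round(0))
print("disc",onz(t,A([(615,362)]),90).round(1),"bartop",onz(t,A([(605,352)]),129).round(1))
print("side bartop",onz(s,[(307,171)],129).round(1), "side disc",onz(s,[(309,184)],92).round(1))
T=onz(t,B([(115,457),(390,408)]),40);print("tray back",T.round(1).tolist(),T.mean(0))
L=onz(t,B([(70,195),(340,155)]),13);print("tray lip",L.round(1).tolist(),L.mean(0).round(1), np.linalg.norm(L[0]-L[1]))
print("tab top",onz(t,B([(261,430)]),85).round(1))
for c,n in((t,"top"),(s,"side")):
    h=hue(c[0]);H,S,V=h[...,0],h[...,1],h[...,2]
    print(n);rects(c,ends(c)&(np.indices(H.shape)[0]>190)&(np.indices(H.shape)[1]>250)&(np.indices(H.shape)[1]<460),28)
    print(' mat');m=((H>=30)&(H<50)&(S>120)).astype(np.uint8); rects(c,cv2.morphologyEx(m,cv2.MORPH_CLOSE,np.ones((3,3))),3,1500)
M=onz(t,B([(22,165),(368,127),(424,522),(65,565)]),3);print("mat",M.round(0).tolist(),M.mean(0))
E
```

```text
rim [[649.0, 472.0, 152.0], [645.0, 229.0, 152.0], [383.0, 226.0, 152.0], [388.0, 466.0, 152.0]] [516.2 348.2 152. ] [243. 262. 241. 261.]
deck [[602.0, 235.0, 85.0], [599.0, 120.0, 85.0], [431.0, 120.0, 85.0], [432.0, 234.0, 85.0]] [515.7 177.3  85. ] [115. 169. 114. 170.]
disc [[497.3 174.9  90. ]] bartop [[494.6 172.7 129. ]]
side bartop [[494.  176.2 129. ]] side disc [[497.9 171.1  92. ]]
tray back [[392.5, -11.0, 40.0], [419.1, -173.0, 40.0]] [405.82519935 -92.00171823  40.        ]
tray lip [[557.0, 14.6, 13.0], [580.6, -153.5, 13.0]] [568.8 -69.5  13. ] 169.75154838539405
tab top [[402.6 -92.5  85. ]]
top
 px [438.0, 269.0] xyz [427.7, -266.9, 28.0] size 59.6 28.6 long axis deg -23.6
 px [436.0, 231.0] xyz [515.3, -267.6, 28.0] size 49.9 26.8 long axis deg -149.5
 px [432.0, 197.0] xyz [596.8, -263.2, 28.0] size 51.4 26.4 long axis deg -138.1
 mat
 px [353.0, 255.0] xyz [467.7, -77.2, 3.0] size 246.2 224.0 long axis deg -176.1
side
 px [290.0, 376.0] xyz [426.8, -268.5, 28.0] size 60.1 32.6 long axis deg -24.1
 px [447.0, 262.0] xyz [785.8, -31.3, 28.0] size 63.2 53.1 long axis deg -104.3
 px [378.0, 367.0] xyz [596.0, -263.7, 28.0] size 60.1 29.9 long axis deg 40.5
 px [335.0, 373.0] xyz [514.0, -268.5, 28.0] size 56.5 29.0 long axis deg 29.2
 mat
 px [305.0, 299.0] xyz [470.4, -78.0, 3.0] size 279.7 225.3 long axis deg 7.0
mat [[579.0, 45.0, 3.0], [601.0, -173.0, 3.0], [354.0, -197.0, 3.0], [331.0, 20.0, 3.0]] [466.50044738 -76.55075078   3.        ]
```

```bash
cat > plan.py <<'E'
from h import *
import sys
# usage: plan.py x y z [yawdeg]: prints turn needed (units) and shift in tool axes before and after the turn
s=env.observe(); M=R.from_quat(s["eef_rot"]).as_matrix(); p=np.array(s["tool_pos"])
a=[float(v) for v in sys.argv[1:]]
yaw=np.degrees(np.arctan2(M[1,0],M[0,0]))
print("t",round(s["time_s"],2),"p",p.round(1),"yaw",yaw.round(2),"tilt",np.degrees(np.arccos(-M[2,2])).round(2),"j",np.degrees(s["joints"]).round(0),"w",round(s["width"],1),"gf",round(s["grasp_force"],1))
if a:
    d=np.array(a[:3])-p
    print("shift now",(d@M/100).round(3))
    if len(a)>3:
        dy=(a[3]-yaw+180)%360-180; print("turn z units",round(-dy/45,3)); M2=R.from_euler('z',dy,degrees=True).as_matrix()@M
        print("shift after turn",(d@M2/100).round(3))
E
```

Call:
send_rows(
  moves=[
    [0.33,-0.36,0,0,0,0],
    [0.33,-0.36,0,0,0,0],
    [0.33,-0.36,0,0,0,0],
    [0.33,-0.36,0,0,0,0],
    [0.33,-0.36,0,0,0,0],
    [0.33,-0.36,0,0,0,0],
    [0.33,-0.36,0,0,0,0],
    [0.33,-0.36,0,0,0,0],
  ],
  claw=1,
)

```text
time_s: 1.35
tool_pos: [343.7, -183.6, 250.6]
eef_rot: [0.986, 0.165, 0.0, 0.0]
wrist_force: [1.6, -0.3, -0.5]
width: 85.0
grasp_force: 0.0
```

Call:
send_rows(
  moves=[
    [0.33,-0.36,0,0,0,0],
    [0.33,-0.36,0,0,0,0],
    [0.33,-0.36,0,0,0,0],
    [0.33,-0.36,0,0,0,0],
    [0.33,-0.36,0,0,0,0],
    [0.33,-0.36,0,0,0,0],
    [0.33,-0.36,0,0,0,0],
    [0.33,-0.36,0,0,0,0],
  ],
)

```text
time_s: 2.35
tool_pos: [499.2, 175.0, 250.4]
eef_rot: [0.986, 0.166, 0.0, 0.0]
wrist_force: [1.6, 0.0, 0.5]
width: 85.6
grasp_force: 0.0
```

Call:
send_rows(
  moves=[
    [0,0,0,0,0,-0.225],
    [0,0,0,0,0,-0.225],
    [0,0,0,0,0,-0.225],
    [0,0,0,0,0,-0.225],
    [0,0,0,0,0,-0.225],
    [0,0,0,0,0,-0.225],
    [0,0,0,0,0,-0.225],
    [0,0,0,0,0,0],
  ],
)

```text
time_s: 3.35
tool_pos: [498.7, 173.4, 250.3]
eef_rot: [0.708, 0.706, -0.0, 0.0]
wrist_force: [0.3, -0.1, -0.0]
width: 85.1
grasp_force: 0.0
```

```bash
python3 plan.py 496 174 122 90; python3 -c "
from h import *
c=snap('wrist','w1.png'); print(proj(c,[[496,174,129],[496,174,97]]).round(0), c[3].round(2).tolist())"
```

```text
t 3.35 p [498.7 173.4 250.3] yaw 89.83 tilt 0.0 j [12. 12. 92. -0. 76. 12.] w 85.1 gf 0.0
shift now [ 0.006 -0.027  1.283]
turn z units -0.004
shift after turn [ 0.006 -0.027  1.283]
[[311. 233.]
 [311. 220.]] [[1.0, -0.0, -0.0, 498.84], [-0.0, -0.96, -0.3, 249.11], [-0.0, 0.3, -0.96, 373.06], [0.0, 0.0, 0.0, 1.0]]
```

View pics/w1.png

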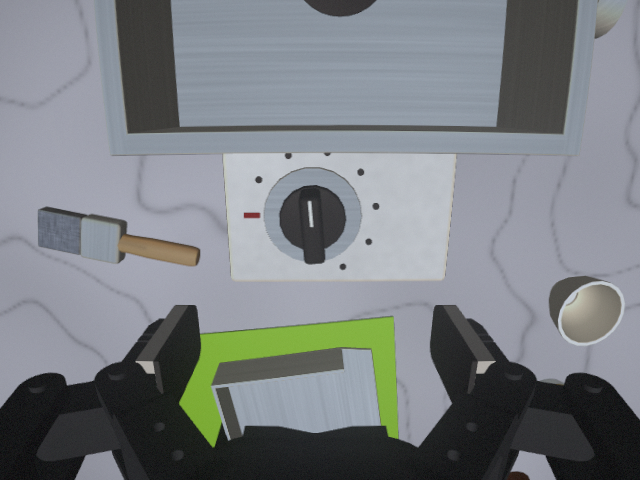

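The wrist view shows the dial bar at (312,220), its pointer up (+y), and the red off mark at its left (244,215), so off is about 90° anticlockwise. The prediction matches within about 3 mm, so I'll go down and grip.

Call:
send_rows(
  moves=[
    [0.026,-0.017,0,0,0,-0.06],
    [0,0,0.32,0,0,0],
    [0,0,0.32,0,0,0],
    [0,0,0.32,0,0,0],
    [0,0,0.32,0,0,0],
    [0,0,0,0,0,0],
  ],
)

```text
time_s: 4.15
tool_pos: [495.1, 175.6, 120.2]
eef_rot: [0.691, 0.723, -0.002, -0.002]
wrist_force: [-0.6, -0.3, -0.6]
width: 85.5
grasp_force: 0.0
```

Call:
send_rows(
  moves=[
    [0,0,0,0,0,0],
    [0,0,0,0,0,0],
    [0,0,0,0,0,0],
    [0,0,0,0,0,0],
    [0,0,0,0,0,0],
    [0,0,0,0,0,0],
    [0,0,0,0,0,0],
    [0,0,0,0,0,0],
  ],
  claw=-1,
  squeeze=40,
)

```text
time_s: 5.15
tool_pos: [496.6, 176.1, 123.1]
eef_rot: [0.691, 0.723, -0.0, -0.0]
wrist_force: [-3.1, 0.3, 6.0]
width: 13.5
grasp_force: 41.9
```

Call:
send_rows(
  moves=[
    [0,0,0,0,0,-0.2],
    [0,0,0,0,0,-0.2],
    [0,0,0,0,0,-0.2],
    [0,0,0,0,0,-0.2],
    [0,0,0,0,0,-0.2],
    [0,0,0,0,0,-0.2],
    [0,0,0,0,0,-0.2],
    [0,0,0,0,0,-0.2],
  ],
)

```text
time_s: 6.15
tool_pos: [495.4, 175.2, 123.1]
eef_rot: [0.131, 0.991, -0.001, -0.001]
wrist_force: [-5.2, -3.7, 9.0]
width: 13.4
grasp_force: 42.2
```

```bash
python3 plan.py; python3 -c "
from h import *
s=env.observe();print(s['wrist_force'],s['wrist_torque'])"
```

```text
t 6.15 p [495.4 175.2 123.1] yaw 164.95 tilt 0.18 j [ 12.  18. 103.  -0.  59. -63.] w 13.4 gf 42.2
[-5.23456556 -3.68427787  9.005921  ] [-0.41626651  0.73010771 -0.10385835]
```

Call:
send_rows(
  moves=[
    [0,0,0,0,0,-0.1],
    [0,0,0,0,0,-0.1],
    [0,0,0,0,0,-0.1],
    [0,0,0,0,0,0],
  ],
)

```text
time_s: 6.65
tool_pos: [495.4, 174.9, 123.1]
eef_rot: [0.016, 1.0, -0.001, -0.001]
wrist_force: [-4.9, -3.4, 8.0]
width: 13.5
grasp_force: 42.4
```

```bash
python3 plan.py; python3 -c "
from h import *
s=env.observe();print(s['wrist_force'],s['wrist_torque'])"
```

```text
t 6.65 p [495.4 174.9 123.1] yaw 178.2 tilt 0.21 j [ 12.  18. 103.  -0.  59. -76.] w 13.5 gf 42.4
[-4.93388157 -3.43455925  8.0136458 ] [-0.44450135  0.77106058  0.03234714]
```

Call:
send_rows(
  moves=[
    [0,0,0,0,0,-0.05],
    [0,0,0,0,0,-0.05],
    [0,0,0,0,0,0],
  ],
)

```text
time_s: 7.02
tool_pos: [495.8, 174.9, 123.1]
eef_rot: [-0.022, 1.0, -0.001, -0.001]
wrist_force: [-4.3, -3.5, 7.9]
width: 13.3
grasp_force: 53.8
```

```bash
python3 plan.py; python3 -c "
from h import *
s=env.observe();print(s['wrist_force'],s['wrist_torque'])"
```

```text
t 7.03 p [495.8 174.9 123.1] yaw -177.5 tilt 0.16 j [ 12.  18. 103.  -0.  59. -81.] w 13.3 gf 53.8
[-4.30470675 -3.4638956   7.90387134] [-0.6326113   0.54735048 -0.85270095]
```

Call:
send_rows(
  moves=[
    [0,0,0,0,0,-0.05],
    [0,0,0,0,0,-0.05],
    [0,0,0,0,0,0],
  ],
)

```text
time_s: 7.4
tool_pos: [495.8, 174.9, 123.2]
eef_rot: [-0.058, 0.998, -0.0, -0.001]
wrist_force: [-4.5, -5.1, 9.0]
width: 13.1
grasp_force: 94.2
```

```bash
python3 plan.py; python3 -c "
from h import *
s=env.observe();print(s['wrist_force'],s['wrist_torque'])"
```

```text
t 7.4 p [495.8 174.9 123.2] yaw -173.32 tilt 0.15 j [ 12.  18. 103.  -0.  59. -85.] w 13.1 gf 94.2
[-4.47751669 -5.07589584  8.97104791] [-0.80966267  0.64404901 -2.41390383]
```

The torque jumped to -2.4 N·m while the yaw only crept, and the turn totals about 90°, which matches the off mark. The dial is at its stop, so I'll ease off, release, rise, turn, and locate the ends again.

Call:
send_rows(
  moves=[
    [0,0,0,0,0,0.05],
    [0,0,0,0,0,0.03],
  ],
)

```text
time_s: 7.65
tool_pos: [495.8, 174.9, 123.1]
eef_rot: [-0.028, 1.0, -0.001, -0.001]
wrist_force: [-4.2, -4.4, 7.5]
width: 13.2
grasp_force: 60.1
```

Call:
send_rows(
  moves=[
    [0,0,0,0,0,0],
    [0,0,0,0,0,0],
    [0,0,0,0,0,0],
    [0,0,0,0,0,0],
    [0,0,-0.2,0,0,0],
    [0,0,-0.4,0,0,0],
    [0,0,-0.4,0,0,0],
    [0,0,0,0,0,0],
  ],
  claw=1,
)

```text
time_s: 8.65
tool_pos: [499.2, 176.6, 225.6]
eef_rot: [-0.031, 1.0, 0.001, 0.004]
wrist_force: [-0.7, 0.1, 0.0]
width: 85.4
grasp_force: 0.0
```

Call:
send_rows(
  moves=[
    [0,0,0,0,0,0.22],
    [0,0,0,0,0,0.22],
    [0,0,0,0,0,0.22],
    [0,0,0,0,0,0.22],
    [0,0,0,0,0,0.22],
    [0,0,0,0,0,0.22],
    [0,0,0,0,0,0.22],
    [0,0,0,0,0,0.22],
  ],
)

```text
time_s: 9.65
tool_pos: [496.3, 175.9, 220.9]
eef_rot: [0.615, 0.788, -0.001, -0.001]
wrist_force: [1.3, -0.9, 0.2]
width: 85.4
grasp_force: 0.0
```

```bash
cat > ends.py <<'E'
from h import *
def find():
    for n in("top","side"):
        c=snap(n); h=hue(c[0]); H,S,V=h[...,0],h[...,1],h[...,2]
        m=((H<9)|(H>172))&(S>110)&(V>30)&(V<190)
        for k in blobs(m,80):
            r=cv2.minAreaRect(k); P=onz(c,cv2.boxPoints(r),28); q=P.mean(0)
            if not(300<q[0]<700 and -480<q[1]<120): continue
            e1,e2=P[1]-P[0],P[2]-P[1]
            if np.linalg.norm(e1)<np.linalg.norm(e2): e1,e2=e2,e1
            print(n,np.round(r[0]),q[:2].round(1),"size",np.linalg.norm(e1).round(0),np.linalg.norm(e2).round(0),"deg",(np.degrees(np.arctan2(e1[1],e1[0]))%180).round(1))
find()
E
python3 ends.py; python3 plan.py 427 -268 200 -24
python3 -c "
from h import *
c=snap('top'); p=proj(c,[[496,174.5,110]])[0].astype(int); print(p)
cv2.imwrite('pics/dial2.png',cv2.resize(c[0][p[1]-30:p[1]+30,p[0]-40:p[0]+40,::-1],None,fx=6,fy=6,interpolation=2))"
```

```text
top [437. 269.] [ 427.7 -266.6] size 59.0 29.0 deg 158.5
top [431. 196.] [ 598.7 -262.7] size 51.0 28.0 deg 41.9
top [436. 231.] [ 515.5 -267.7] size 50.0 28.0 deg 29.3
side [290. 376.] [ 426.8 -268.5] size 60.0 33.0 deg 155.9
side [378. 368.] [ 596.4 -264.3] size 60.0 29.0 deg 40.4
side [336. 373.] [ 514.3 -269.2] size 56.0 31.0 deg 28.8
t 9.75 p [496.3 175.9 221. ] yaw 104.37 tilt 0.13 j [12. 13. 95. -0. 73. -2.] w 85.6 gf 0.0
shift now [-4.128 -1.773  0.214]
turn z units 2.853
shift after turn [1.172 4.338 0.2  ]
[237 234]
```

View pics/dial2.png

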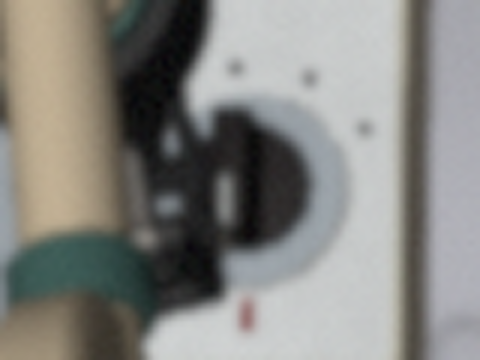

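The crop shows the dial pointer aimed down at the red off mark at (247,315), so it is off. Next is end A at (427,-267).

Call:
send_rows(
  moves=[
    [0,0,0,0,0,0.22],
    [0,0,0,0,0,0.22],
    [0,0,0,0,0,0.22],
    [0,0,0,0,0,0.22],
    [0,0,0,0,0,0.22],
    [0,0,0,0,0,0.22],
    [0,0,0,0,0,0.22],
  ],
  claw=0.6,
)

```text
time_s: 10.68
tool_pos: [496.7, 176.0, 221.6]
eef_rot: [0.954, 0.3, -0.001, -0.0]
wrist_force: [0.2, -0.0, 0.7]
width: 68.0
grasp_force: 0.0
```

Call:
send_rows(
  moves=[
    [0,0,0,0,0,0.22],
    [0,0,0,0,0,0.22],
    [0,0,0,0,0,0.22],
    [0,0,0,0,0,0.22],
    [0,0,0,0,0,0.22],
    [0,0,0,0,0,0.21],
  ],
)

```text
time_s: 11.42
tool_pos: [496.7, 176.0, 221.6]
eef_rot: [0.978, -0.208, -0.0, 0.0]
wrist_force: [0.2, -0.7, -0.0]
width: 67.9
grasp_force: 0.0
```

Call:
send_rows(
  moves=[
    [0.146,0.54,0.025,0,0,0],
    [0.146,0.54,0.025,0,0,0],
    [0.146,0.54,0.025,0,0,0],
    [0.146,0.54,0.025,0,0,0],
    [0.146,0.54,0.025,0,0,0],
    [0.146,0.54,0.025,0,0,0],
    [0.146,0.54,0.025,0,0,0],
    [0.146,0.54,0.025,0,0,0],
  ],
)

```text
time_s: 12.42
tool_pos: [428.1, -267.9, 201.8]
eef_rot: [0.979, -0.206, -0.0, -0.0]
wrist_force: [1.0, 0.1, 0.1]
width: 68.5
grasp_force: 0.0
```

```bash
python3 plan.py 427 -267.5 38 -23.5; python3 -c "
from h import *
c=snap('wrist','w2.png'); print(proj(c,[[427,-267.5,41]]).round(0))"
```

```text
t 12.43 p [ 428.1 -267.9  201.8] yaw -23.75 tilt 0.02 j [-40.  12.  99.   0.  69.  74.] w 68.5 gf 0.0
shift now [-1.100e-02  1.000e-03  1.638e+00]
turn z units -0.006
shift after turn [-1.100e-02  1.000e-03  1.638e+00]
[[315. 219.]]
```

View pics/w2.png

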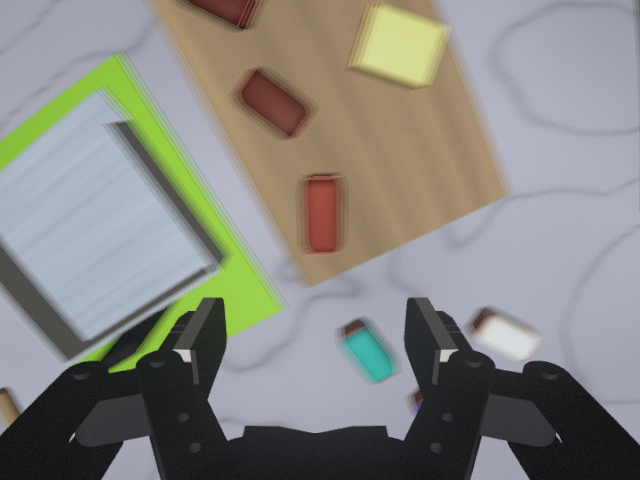

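The wrist view shows end A at (322,217), aligned with the fingers, against a prediction of (315,219). I'll go down and grip.

Call:
send_rows(
  moves=[
    [-0.01,0.015,0.3,0,0,0],
    [0,0,0.5,0,0,0],
    [0,0,0.5,0,0,0],
    [0,0,0.24,0,0,0],
    [0,0,0.1,0,0,0],
    [0,0,0,0,0,0],
  ],
)

```text
time_s: 13.22
tool_pos: [427.2, -267.1, 38.0]
eef_rot: [0.978, -0.207, -0.0, -0.0]
wrist_force: [-0.5, -0.7, -1.0]
width: 67.8
grasp_force: 0.0
```

Call:
send_rows(
  moves=[
    [0,0,0,0,0,0],
    [0,0,0,0,0,0],
    [0,0,0,0,0,0],
    [0,0,0,0,0,0],
    [0,0,0,0,0,0],
    [0,0,0,0,0,0],
  ],
  claw=-1,
  squeeze=40,
)

```text
time_s: 13.98
tool_pos: [428.0, -267.8, 39.5]
eef_rot: [0.978, -0.207, 0.001, 0.001]
wrist_force: [-0.5, 1.1, 6.9]
width: 29.2
grasp_force: 41.5
```

Call:
send_rows(
  moves=[
    [0,0,-0.2,0,0,0],
    [0,0,-0.4,0,0,0],
    [0,0,-0.4,0,0,-0.18],
    [0,0,-0.1,0,0,-0.18],
    [0,0,0,0,0,-0.18],
    [0,0,0,0,0,-0.16],
    [0,0,0,0,0,0],
  ],
)

```text
time_s: 14.85
tool_pos: [427.0, -267.1, 148.4]
eef_rot: [0.998, 0.066, 0.0, 0.0]
wrist_force: [-0.4, -0.0, -0.2]
width: 29.3
grasp_force: 40.7
```

```bash
python3 plan.py 468 -122 33 8; python3 ends.py
```

```text
t 14.85 p [ 427.  -267.1  148.4] yaw 7.51 tilt 0.01 j [-40.  14. 104.  -0.  62.  43.] w 29.3 gf 40.7
shift now [ 0.596 -1.385  1.154]
turn z units -0.011
shift after turn [ 0.608 -1.38   1.154]
top [431. 197.] [ 597.6 -262.5] size 53.0 28.0 deg 37.2
top [436. 231.] [ 515.3 -267.7] size 50.0 28.0 deg 29.3
side [378. 368.] [ 596.5 -264.4] size 61.0 31.0 deg 38.1
side [335. 373.] [ 514.  -268.5] size 56.0 29.0 deg 28.8
side [276. 352.] [ 404.1 -215.5] size 36.0 22.0 deg 87.5
```

Call:
send_rows(
  moves=[
    [0.2,-0.46,0,0,0,0],
    [0.2,-0.46,0,0,0,0],
    [0.2,-0.46,0,0,0,0],
    [0,0,0.3,0,0,0],
    [0,0,0.4,0,0,0],
    [0,0,0.3,0,0,0],
    [0,0,0.13,0,0,0],
    [0,0,0,0,0,0],
  ],
)

```text
time_s: 15.95
tool_pos: [468.2, -122.5, 34.8]
eef_rot: [0.998, 0.066, -0.001, -0.0]
wrist_force: [-0.5, 0.3, -0.6]
width: 29.4
grasp_force: 40.7
```

Call:
send_rows(
  moves=[
    [0,0,0,0,0,0],
    [0,0,0,0,0,0],
    [0,0,0,0,0,0],
    [0,0,-0.1,0,0,0],
    [0,0,-0.4,0,0,0],
    [0,0,-0.5,0,0,0],
    [0,0,-0.2,0,0,0],
  ],
  claw=-0.08,
)

```text
time_s: 16.82
tool_pos: [469.9, -123.1, 159.1]
eef_rot: [0.998, 0.066, 0.003, 0.001]
wrist_force: [0.7, 0.4, -0.8]
width: 39.0
grasp_force: 0.0
```

```bash
python3 plan.py 514.8 -268 42 29; python3 ends.py
```

```text
t 16.82 p [ 469.9 -123.1  159.1] yaw 7.59 tilt 0.35 j [-23.  12. 105.  -0.  62.  60.] w 39.0 gf 0.0
shift now [0.247 1.492 1.177]
turn z units -0.476
shift after turn [-0.316  1.481  1.174]
top [373. 254.] [ 462.7 -121.1] size 43.0 25.0 deg 7.3
side [378. 367.] [ 596.  -263.7] size 60.0 30.0 deg 40.5
side [335. 373.] [ 514.1 -268.6] size 56.0 30.0 deg 28.4
side [306. 311.] [ 467.8 -128.2] size 58.0 35.0 deg 7.3
```

Call:
send_rows(
  moves=[
    [0,0,0,0,0,-0.16],
    [0,0,0,0,0,-0.16],
    [0,0,0,0,0,-0.156],
    [-0.079,0.37,0,0,0,0],
    [-0.079,0.37,0,0,0,0],
    [-0.079,0.37,0,0,0,0],
    [-0.079,0.37,0,0,0,0],
    [0,0,0,0,0,0],
  ],
  claw=0.6,
)

```text
time_s: 17.92
tool_pos: [512.9, -269.6, 153.9]
eef_rot: [0.968, 0.249, -0.0, -0.0]
wrist_force: [-0.2, 0.9, 0.3]
width: 68.1
grasp_force: 0.0
```

```bash
python3 plan.py 514.5 -268 42 29; python3 ends.py; python3 -c "
from h import *
c=snap('wrist'); h=hue(c[0]); H,S,V=h[...,0],h[...,1],h[...,2]
for b in blobs(((H<9)|(H>172))&(S>90)&(V>25)&(V<190),600):
    r=cv2.minAreaRect(b); print(np.round(r[0]),onz(c,[r[0]],36).round(1)[0],np.round(r[1]),r[2])"
```

```text
t 17.93 p [ 512.9 -269.6  153.9] yaw 28.87 tilt 0.04 j [-35.  20.  94.  -0.  66.  27.] w 68.1 gf 0.0
shift now [ 0.023 -0.006  1.119]
turn z units -0.003
shift after turn [ 0.023 -0.006  1.119]
top [373. 252.] [ 468.  -120.4] size 54.0 25.0 deg 7.3
top [431. 196.] [ 598.2 -262.4] size 52.0 28.0 deg 38.7
side [378. 367.] [ 596.4 -264.3] size 61.0 30.0 deg 38.1
side [335. 373.] [ 514.2 -268.9] size 56.0 30.0 deg 29.2
side [304. 311.] [ 463.7 -128.8] size 49.0 35.0 deg 7.3
[381. 110.] [ 596.2 -263.1   36. ] [94. 52.] 80.53767395019531
[ 93. 182.] [ 474.9 -128.7   36. ] [53. 93.] 13.448616027832031
[320. 233.] [ 514.5 -268.6   36. ] [78. 45.] 90.0
```

Call:
send_rows(
  moves=[
    [0.02,0,0.3,0,0,0],
    [0,0,0.4,0,0,0],
    [0,0,0.3,0,0,0],
    [0,0,0.12,0,0,0],
    [0,0,0,0,0,0],
  ],
)

```text
time_s: 18.7
tool_pos: [513.9, -265.4, 43.0]
eef_rot: [0.968, 0.251, -0.0, -0.001]
wrist_force: [0.1, -0.2, 0.6]
width: 68.1
grasp_force: 0.0
```

Call:
send_rows(
  moves=[
    [0,0,0,0,0,0],
    [0,0,0,0,0,0],
    [0,0,0,0,0,0],
    [0,0,0,0,0,0],
    [0,0,0,0,0,0],
    [0,0,0,0,0,0],
  ],
  claw=-1,
)

```text
time_s: 19.45
tool_pos: [515.2, -266.9, 44.7]
eef_rot: [0.968, 0.25, 0.001, 0.001]
wrist_force: [0.3, 0.5, 5.6]
width: 28.9
grasp_force: 41.2
```

Call:
send_rows(
  moves=[
    [0,0,-0.2,0,0,0],
    [0,0,-0.4,0,0,0],
    [0,0,-0.4,0,0,0.16],
    [0,0,-0.1,0,0,0.16],
    [0,0,0,0,0,0.15],
    [0,0,0,0,0,0],
  ],
)

```text
time_s: 20.2
tool_pos: [514.1, -266.2, 153.5]
eef_rot: [0.998, 0.069, 0.0, 0.0]
wrist_force: [0.2, -0.2, -0.8]
width: 28.9
grasp_force: 40.3
```

```bash
python3 plan.py 518 -77 37 8
```

```text
t 20.2 p [ 514.1 -266.2  153.5] yaw 7.94 tilt 0.01 j [-34.  20.  94.  -0.  66.  48.] w 28.9 gf 40.3
shift now [ 0.3   -1.869  1.165]
turn z units -0.001
shift after turn [ 0.302 -1.869  1.165]
```

Call:
send_rows(
  moves=[
    [0.075,-0.467,0,0,0,0],
    [0.075,-0.467,0,0,0,0],
    [0.075,-0.467,0,0,0,0],
    [0.075,-0.467,0,0,0,0],
    [0,0,0.4,0,0,0],
    [0,0,0.4,0,0,0],
    [0,0,0.34,0,0,0],
    [0,0,0,0,0,0],
  ],
)

```text
time_s: 21.2
tool_pos: [517.3, -76.8, 37.4]
eef_rot: [0.998, 0.07, -0.002, -0.001]
wrist_force: [-0.1, 0.3, -0.1]
width: 29.1
grasp_force: 43.2
```

Call:
send_rows(
  moves=[
    [0,0,0,0,0,0],
    [0,0,0,0,0,0],
    [0,0,0,0,0,0],
    [0,0,-0.1,0,0,0],
    [0,0,-0.4,0,0,0],
    [0,0,-0.5,0,0,0],
    [0,0,-0.2,0,0,0],
    [0,0,0,0,0,0],
  ],
  claw=-0.08,
)

```text
time_s: 22.2
tool_pos: [519.8, -77.5, 161.8]
eef_rot: [0.998, 0.069, 0.003, 0.001]
wrist_force: [0.1, -0.3, 0.2]
width: 39.6
grasp_force: 0.0
```

```bash
python3 plan.py 596.5 -263.5 43 40; python3 ends.py
```

```text
t 22.2 p [519.8 -77.5 161.8] yaw 7.87 tilt 0.32 j [-16.  15. 100.  -0.  64.  66.] w 39.6 gf 0.0
shift now [0.5   1.945 1.195]
turn z units -0.714
shift after turn [-0.614  1.915  1.19 ]
top [431. 197.] [ 597.8 -262.8] size 53.0 28.0 deg 37.9
top [352. 232.] [515.9 -74.9] size 47.0 22.0 deg 7.7
side [378. 367.] [ 596.  -263.7] size 60.0 30.0 deg 40.5
side [306. 311.] [ 468.  -128.3] size 57.0 35.0 deg 7.3
side [326. 290.] [515.3 -81.2] size 51.0 32.0 deg 8.7
```

Call:
send_rows(
  moves=[
    [0,0,0,0,0,-0.18],
    [0,0,0,0,0,-0.18],
    [0,0,0,0,0,-0.18],
    [0,0,0,0,0,-0.174],
    [-0.15,0.48,0,0,0,0],
    [-0.15,0.48,0,0,0,0],
    [-0.15,0.48,0,0,0,0],
    [-0.15,0.48,0,0,0,0],
  ],
  claw=0.6,
)

```text
time_s: 23.3
tool_pos: [595.5, -263.8, 157.1]
eef_rot: [0.94, 0.342, -0.001, -0.001]
wrist_force: [1.2, 0.7, -0.0]
width: 68.1
grasp_force: 0.0
```

Call:
send_rows(
  moves=[
    [0,0,0,0,0,0],
  ],
)

```text
time_s: 23.42
tool_pos: [596.3, -266.2, 156.7]
eef_rot: [0.94, 0.34, -0.001, -0.0]
wrist_force: [0.1, 1.2, 0.1]
width: 68.0
grasp_force: 0.0
```

```bash
python3 plan.py 596.2 -263.5 43 40; python3 ends.py; python3 -c "
from h import *
c=snap('wrist'); h=hue(c[0]); H,S,V=h[...,0],h[...,1],h[...,2]
for b in blobs(((H<9)|(H>172))&(S>90)&(V>25)&(V<190),600):
    r=cv2.minAreaRect(b); print(np.round(r[0]),onz(c,[r[0]],36).round(1)[0],np.round(r[1]),r[2])"
```

```text
t 23.43 p [ 596.3 -266.2  156.7] yaw 39.8 tilt 0.11 j [-30.  26.  84.  -0.  70.  20.] w 68.0 gf 0.0
shift now [ 0.018 -0.02   1.137]
turn z units -0.004
shift after turn [ 0.018 -0.02   1.137]
top [352. 232.] [516.1 -74.9] size 47.0 23.0 deg 6.4
top [372. 248.] [ 478.2 -119. ] size 34.0 24.0 deg 7.3
side [378. 368.] [ 596.5 -264.4] size 61.0 31.0 deg 38.1
side [306. 311.] [ 468.1 -128.2] size 57.0 35.0 deg 8.4
side [327. 290.] [515.3 -82.2] size 51.0 34.0 deg 8.7
[ 50. 236.] [ 479.8 -127.7   36. ] [49. 87.] 22.380136489868164
[ 26. 143.] [523.7 -83.9  36. ] [51. 87.] 14.931416511535645
[320. 233.] [ 596.7 -263.7   36. ] [80. 45.] 90.0
[616. 393.] [ 646.3 -528.6   36. ] [100.  46.] 90.0
```

Call:
send_rows(
  moves=[
    [0.018,-0.02,0.3,0,0,0],
    [0,0,0.4,0,0,0],
    [0,0,0.3,0,0,0],
    [0,0,0.14,0,0,0],
    [0,0,0,0,0,0],
  ],
)

```text
time_s: 24.2
tool_pos: [595.4, -258.9, 44.7]
eef_rot: [0.94, 0.342, -0.001, -0.001]
wrist_force: [1.0, 0.3, 0.4]
width: 68.4
grasp_force: 0.0
```

Call:
send_rows(
  moves=[
    [0,0,0,0,0,0],
    [0,0,0,0,0,0],
    [0,0,0,0,0,0],
    [0,0,0,0,0,0],
    [0,0,0,0,0,0],
    [0,0,0,0,0,0],
  ],
  claw=-1,
)

```text
time_s: 24.95
tool_pos: [597.0, -260.7, 46.9]
eef_rot: [0.94, 0.342, 0.001, 0.001]
wrist_force: [0.1, 0.2, 5.9]
width: 28.8
grasp_force: 40.7
```

Call:
send_rows(
  moves=[
    [0,0,-0.2,0,0,0],
    [0,0,-0.4,0,0,0],
    [0,0,-0.4,0,0,0.18],
    [0,0,-0.1,0,0,0.18],
    [0,0,0,0,0,0.18],
    [0,0,0,0,0,0.17],
    [0,0,0,0,0,0],
  ],
)

```text
time_s: 25.82
tool_pos: [595.8, -260.1, 155.2]
eef_rot: [0.997, 0.071, -0.0, -0.0]
wrist_force: [-1.0, 0.8, -1.0]
width: 28.9
grasp_force: 40.0
```

```bash
python3 plan.py 457.5 -47 39 8
```

```text
t 25.82 p [ 595.8 -260.1  155.2] yaw 8.12 tilt 0.02 j [-30.  26.  85.  -0.  70.  52.] w 28.9 gf 40.0
shift now [-1.067 -2.305  1.163]
turn z units 0.003
shift after turn [-1.072 -2.302  1.163]
```

Call:
send_rows(
  moves=[
    [-0.214,-0.461,0,0,0,0],
    [-0.214,-0.461,0,0,0,0],
    [-0.214,-0.461,0,0,0,0],
    [-0.214,-0.461,0,0,0,0],
    [-0.214,-0.461,0,0,0,0],
    [0,0,0.4,0,0,0],
    [0,0,0.4,0,0,0],
    [0,0,0.33,0,0,0],
  ],
)

```text
time_s: 26.82
tool_pos: [457.5, -46.6, 41.4]
eef_rot: [0.997, 0.072, 0.0, 0.0]
wrist_force: [-0.4, 0.1, -0.0]
width: 29.1
grasp_force: 40.1
```

Call:
send_rows(
  moves=[
    [0,0,0,0,0,0],
  ],
)

```text
time_s: 26.95
tool_pos: [456.4, -46.5, 40.9]
eef_rot: [0.997, 0.071, -0.002, -0.001]
wrist_force: [-0.9, -0.7, 0.4]
width: 28.8
grasp_force: 41.1
```

Call:
send_rows(
  moves=[
    [0,0,0,0,0,0],
    [0,0,0,0,0,0],
    [0,0,0,0,0,0],
    [0,0,-0.1,0,0,0],
    [0,0,-0.4,0,0,0],
    [0,0,-0.5,0,0,0],
    [0,0,-0.2,0,0,0],
    [0,0,0,0,0,0],
  ],
  claw=-0.08,
)

```text
time_s: 27.95
tool_pos: [459.0, -47.1, 164.6]
eef_rot: [0.998, 0.07, 0.003, 0.001]
wrist_force: [0.3, 0.2, -0.6]
width: 39.2
grasp_force: 0.0
```

```bash
python3 plan.py 402.5 -93 170 98; python3 ends.py; python3 -c "
from h import *
c=snap('side'); cv2.imwrite('pics/s3.png',cv2.resize(c[0][230:470,150:430,::-1],None,fx=2.4,fy=2.4,interpolation=2))"
```

```text
t 27.95 p [459.  -47.1 164.6] yaw 8.05 tilt 0.31 j [-15.  10. 107.  -0.  62.  67.] w 39.2 gf 0.0
shift now [-0.624  0.375 -0.056]
turn z units -1.999
shift after turn [-0.375 -0.624 -0.057]
top [372. 252.] [ 466.9 -119.6] size 48.0 25.0 deg 178.0
top [340. 260.] [449.4 -45.2] size 39.0 23.0 deg 178.8
side [306. 311.] [ 468.1 -128.2] size 57.0 35.0 deg 8.4
side [326. 290.] [515.2 -81. ] size 51.0 32.0 deg 8.7
side [297. 280.] [454.3 -51.3] size 53.0 31.0 deg 9.0
```

View pics/s3.png

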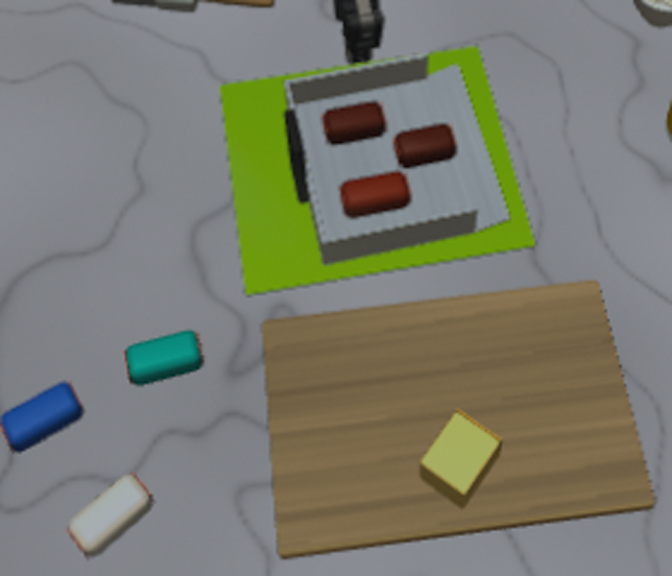

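All three ends lie in the tray, and only the cheese is on the board. Next I'll grip the tray's tab.

Call:
send_rows(
  moves=[
    [0,0,0,0,0,-0.22],
    [0,0,0,0,0,-0.22],
    [0,0,0,0,0,-0.22],
    [0,0,0,0,0,-0.22],
    [0,0,0,0,0,-0.22],
    [0,0,0,0,0,-0.22],
    [0,0,0,0,0,-0.22],
    [0,0,0,0,0,-0.22],
  ],
  claw=0.4,
)

```text
time_s: 29.1
tool_pos: [456.8, -46.6, 160.7]
eef_rot: [0.722, 0.692, -0.001, -0.001]
wrist_force: [-0.4, -0.3, 0.2]
width: 59.9
grasp_force: 0.0
```

Call:
send_rows(
  moves=[
    [0,0,0,0,0,-0.22],
    [0,0,0,0,0,-0.02],
    [-0.19,-0.31,0,0,0,0],
    [-0.19,-0.31,0,0,0,0],
    [0,0,0,0,0,0],
  ],
)

```text
time_s: 29.72
tool_pos: [399.5, -93.6, 161.5]
eef_rot: [0.658, 0.753, -0.001, -0.001]
wrist_force: [-0.2, -0.2, 0.1]
width: 60.0
grasp_force: 0.0
```

```bash
python3 plan.py 402.5 -93 69 98; python3 -c "
from h import *
c=snap('wrist','w4.png'); print(proj(c,[[402.5,-93,88]]).round(0))"
```

```text
t 29.73 p [399.5 -93.6 161.5] yaw 97.77 tilt 0.16 j [-23.   6. 113.  -0.  61. -31.] w 60.0 gf 0.0
shift now [0.001 0.032 0.925]
turn z units -0.005
shift after turn [0.001 0.032 0.925]
[[321. 261.]]
```

View pics/w4.png

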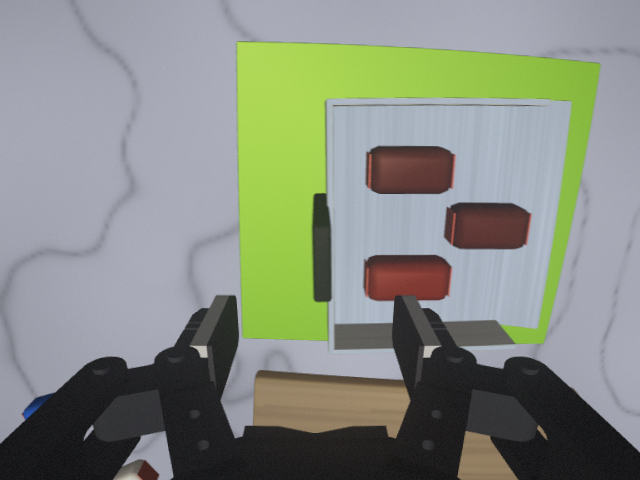

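The wrist view shows the tab at (322,250), between the fingers, with the tray edges parallel. I'll descend and grip firmly.

Call:
send_rows(
  moves=[
    [0,0.03,0.3,0,0,0],
    [0,0,0.35,0,0,0],
    [0,0,0.2,0,0,0],
    [0,0,0.08,0,0,0],
    [0,0,0,0,0,0],
  ],
)

```text
time_s: 30.4
tool_pos: [405.1, -92.5, 69.0]
eef_rot: [0.656, 0.755, -0.0, -0.0]
wrist_force: [-0.0, -0.0, 0.6]
width: 59.8
grasp_force: 0.0
```

Call:
send_rows(
  moves=[
    [0,0,0,0,0,0],
    [0,0,0,0,0,0],
    [0,0,0,0,0,0],
    [0,0,0,0,0,0],
    [0,0,0,0,0,0],
    [0,0,0,0,0,0],
    [0,0,0,0,0,0],
    [0,0,0,0,0,0],
  ],
  claw=-1,
  squeeze=110,
)

```text
time_s: 31.4
tool_pos: [404.9, -92.9, 70.0]
eef_rot: [0.656, 0.755, 0.0, 0.001]
wrist_force: [-2.5, 0.1, 6.1]
width: 9.1
grasp_force: 107.3
```

Call:
send_rows(
  moves=[
    [0,0,-0.05,0,0,0],
    [0,0,-0.1,0,0,0],
    [0,0,-0.2,-0.05,0,0],
    [0,0,-0.25,-0.05,0,0],
    [0,0,-0.3,-0.05,0,0],
    [0,0,-0.3,0,0,0],
    [0,0,-0.2,0,0,0],
    [0,0,0,0,0,0],
  ],
)

```text
time_s: 32.4
tool_pos: [396.1, -94.4, 210.4]
eef_rot: [0.655, 0.754, 0.045, 0.04]
wrist_force: [-0.1, -0.3, -4.3]
width: 8.7
grasp_force: 107.6
```

```bash
python3 plan.py 370 340 250 90; python3 ends.py
```

```text
t 32.4 p [396.1 -94.4 210.4] yaw 98.03 tilt 6.91 j [-27.  -1. 112.   4.  62. -36.] w 8.7 gf 107.6
shift now [ 4.337  0.395 -0.361]
turn z units 0.179
shift after turn [ 4.343 -0.21  -0.435]
top [343. 248.] [477.9 -53.1] size 57.0 28.0 deg 6.7
top [359. 219.] [546.6 -89.9] size 57.0 28.0 deg 6.1
side [303. 270.] [468.4 -25.9] size 68.0 44.0 deg 12.5
side [324. 247.] [521.2  32.7] size 62.0 42.0 deg 12.9
side [293. 238.] [452.8  64.1] size 62.0 41.0 deg 13.3
```

Call:
send_rows(
  moves=[
    [0,0,-0.1,0,0,0],
    [0,0,-0.2,0,0,0],
    [0,0,-0.3,0,0,0],
    [0.1,0,-0.2,0,0,0],
    [0.2,0,-0.1,0,0,0],
    [0.3,0,0,0,0,0],
    [0.4,0,0,0,0,0],
    [0.4,0,0,0,0,0],
  ],
)

```text
time_s: 33.5
tool_pos: [364.9, 44.2, 297.9]
eef_rot: [0.655, 0.753, 0.044, 0.038]
wrist_force: [-0.1, 0.1, -3.4]
width: 9.1
grasp_force: 107.6
```

Call:
send_rows(
  moves=[
    [0.4,0,0,0,0,0],
    [0.4,0,0,0,0,0],
    [0.4,0,0,0,0,0],
    [0.4,0,0,0,0,0.05],
    [0.4,0,0,0,0,0.07],
    [0.35,0,0,0,0,0.05],
    [0.2,0,0,0,0,0],
    [0.1,0,0,0,0,0],
  ],
)

```text
time_s: 34.5
tool_pos: [336.7, 307.4, 298.6]
eef_rot: [0.703, 0.709, 0.046, 0.035]
wrist_force: [0.6, 0.5, -3.5]
width: 8.7
grasp_force: 107.5
```

```bash
python3 plan.py 390 349 300 90; python3 -c "
from h import *
c=snap('side','s5.png')"
```

```text
t 34.5 p [336.7 307.4 298.6] yaw 90.52 tilt 6.64 j [36.  1. 98. -3. 75. 36.] w 8.7 gf 107.5
shift now [0.411 0.534 0.054]
turn z units 0.012
shift after turn [0.416 0.53  0.053]
```

View pics/s5.png

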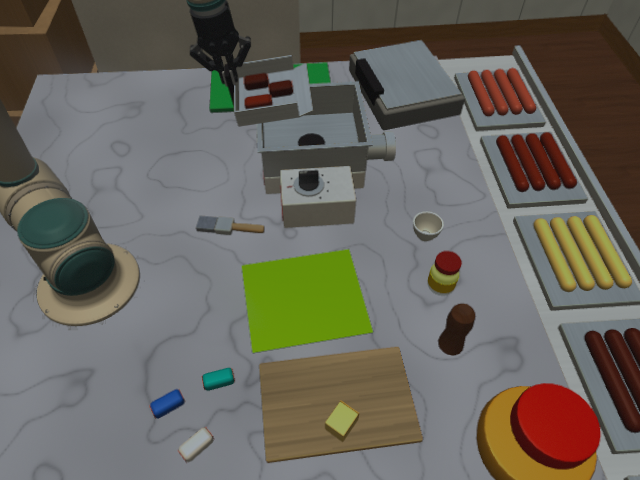

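The side view shows all three ends in the raised tray at about (268,90), beside the pan. The mat is now fully clear. I'll move over the pan and tip.

Call:
send_rows(
  moves=[
    [0.1,0.13,0.01,0,0,0],
    [0.11,0.14,0.01,0,0,0],
    [0.11,0.14,0.01,0,0,0],
    [0.1,0.12,0.01,0,0,0],
    [0,0,0,0.1,0,0],
    [0,0,0,0.15,0,0],
    [0,0,0,0.2,0,0],
  ],
)

```text
time_s: 35.42
tool_pos: [390.6, 349.2, 302.9]
eef_rot: [0.698, 0.706, -0.079, -0.09]
wrist_force: [0.1, 0.2, -4.8]
width: 8.6
grasp_force: 107.5
```

Call:
send_rows(
  moves=[
    [0,0,0,0.22,0,0],
    [0,0,0,0.22,0,0],
    [0,0,0,0.22,0,0],
    [0,0,0,0.22,0,0],
    [0,0,0,0.15,0,0],
    [0,0,0,0,0,0],
  ],
)

```text
time_s: 36.17
tool_pos: [392.3, 348.8, 298.5]
eef_rot: [0.608, 0.617, -0.35, -0.356]
wrist_force: [-0.3, -0.1, -2.2]
width: 8.6
grasp_force: 108.3
```

```bash
python3 plan.py; python3 -c "
from h import *
print(env.observe()['wrist_force'])
t=snap('top','t6.png'); s=snap('side')
for c in (t,s):
    h=hue(c[0]);H,S,V=h[...,0],h[...,1],h[...,2]
    b=blobs((H>=30)&(H<50)&(S>120),1500)[0]; r=cv2.approxPolyDP(b,15,True).reshape(-1,2); P=onz(c,r,3); print(P[:,:2].round(0).tolist())
    q=onz(c,[cv2.minAreaRect(b)[0]],3); print(q)
"
```

```text
t 36.17 p [392.3 348.8 298.5] yaw 90.33 tilt 59.93 j [ 22.  37.  68.  25. 130.  27.] w 8.6 gf 108.3
[-0.31559588 -0.13606968 -2.17590083]
[[598.0, -169.0], [578.0, 42.0], [337.0, 18.0], [357.0, -194.0]]
[[465.04782191 -76.94378772   3.        ]]
[[577.0, 39.0], [333.0, 14.0], [354.0, -198.0], [600.0, -175.0]]
[[469.07605977 -84.9706954    3.        ]]
```

View pics/t6.png

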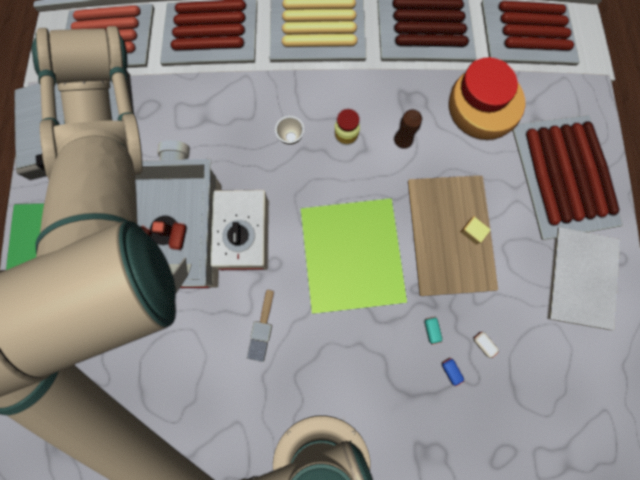

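The top view shows the ends in the pan near (165,235). The wrist load fell by about 1.3 N, which is three ends. I'll level the tray, back off, and check both the pan and the tray.

Call:
send_rows(
  moves=[
    [0,0,0,0,0,0],
    [0,0,0,-0.19,0,0],
    [0,0,0,-0.19,0,0],
    [0,0,0,-0.19,0,0],
    [0,0,0,-0.19,0,0],
    [0,0,0,-0.19,0,0],
    [0,0,0,-0.19,0,0],
    [0,0,0,-0.19,0,0],
  ],
)

```text
time_s: 37.28
tool_pos: [388.8, 348.5, 304.5]
eef_rot: [0.704, 0.71, 0.008, -0.004]
wrist_force: [-0.5, -0.3, -2.5]
width: 8.8
grasp_force: 108.2
```

Call:
send_rows(
  moves=[
    [0,0,0,0,0,0],
    [-0.4,0,0,0,0,0],
    [-0.4,0,0,0,0,0],
    [-0.4,0,0,0,0,0],
    [-0.4,0,0,0,0,0],
    [-0.4,0,0,0,0,0],
    [-0.4,0,0,0,0,0],
    [-0.4,0,0,0,0,0],
  ],
)

```text
time_s: 38.28
tool_pos: [392.3, 67.3, 298.2]
eef_rot: [0.704, 0.71, 0.005, -0.007]
wrist_force: [1.1, 0.2, -2.8]
width: 8.6
grasp_force: 108.3
```

```bash
python3 plan.py 398.8 -84.8 130 95.7; python3 -c "
from h import *
print(env.observe()['wrist_force'])
c=snap('side','s7.png')"
```

```text
t 38.27 p [392.3  67.3 298.2] yaw 90.42 tilt 0.97 j [ -1.  -1. 100.   1.  82.  -2.] w 8.6 gf 108.3
shift now [-1.549  0.058  1.656]
turn z units -0.117
shift after turn [-1.548 -0.082  1.656]
[ 1.07537044  0.15899364 -2.76875686]
```

View pics/s7.png

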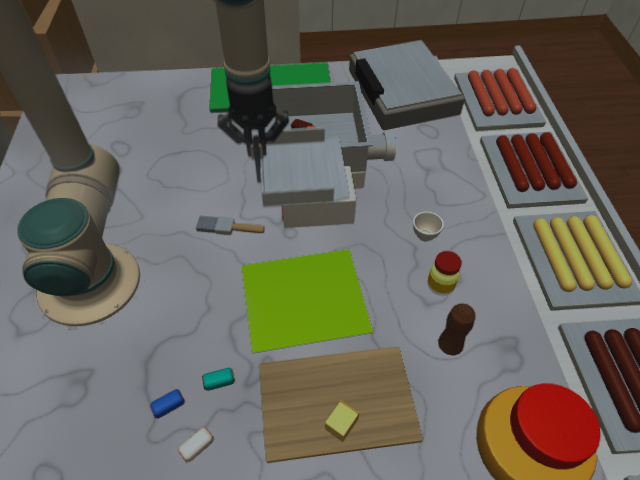

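The tray is empty and ends show in the pan behind it at (300,125). I'll go over the mat.

Call:
send_rows(
  moves=[
    [0,0,0,0,0,-0.117],
    [-0.387,-0.02,0.35,0,0,0],
    [-0.387,-0.02,0.35,0,0,0],
    [-0.387,-0.02,0.35,0,0,0],
    [-0.387,-0.02,0.35,0,0,0],
    [0,0,0,0,0,0],
    [0,0,0,0,0,0],
  ],
)

```text
time_s: 39.2
tool_pos: [400.0, -84.0, 155.7]
eef_rot: [0.671, 0.741, 0.006, -0.006]
wrist_force: [0.2, 0.6, -0.4]
width: 8.8
grasp_force: 108.3
```

```bash
python3 plan.py 398.8 -84.8 72 95.7; cat > tilt.py <<'E'
from h import *
M=R.from_quat(env.observe()["eef_rot"]).as_matrix()
d=M.T@[0,0,-1]; print("tool turn to vertical (units)",(np.cross([0,0,1],d)/np.radians(45)).round(3))
E
python3 tilt.py; python3 - <<'E'
from h import *
t=snap('top'); cv2.imwrite('pics/t8.png',np.vstack([cv2.resize(t[0][150:300,85:295,::-1],None,fx=2.0,fy=2.0),cv2.resize(t[0][180:330,280:490,::-1],None,fx=2,fy=2)]))
E
```

```text
t 39.2 p [400.  -84.  155.7] yaw 95.63 tilt 0.97 j [-22.   6. 113.   1.  61. -28.] w 8.8 gf 108.3
shift now [-0.021 -0.012  0.837]
turn z units -0.002
shift after turn [-0.021 -0.012  0.837]
tool turn to vertical (units) [-0.    -0.022  0.   ]
```

View pics/t8.png

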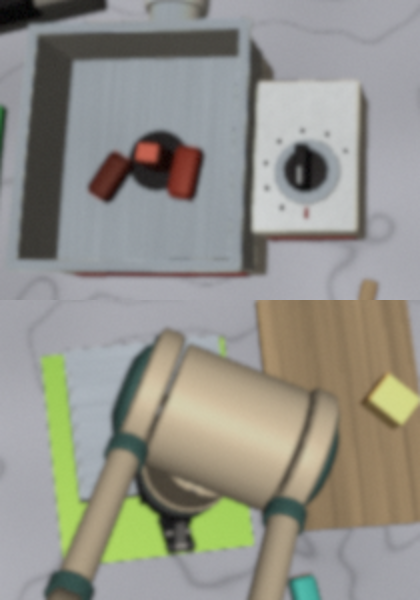

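All three ends are in the pan (crop at (110,178), (148,152), (186,172)), and the dial pointer still faces the off mark. I'll lower the tray.

Call:
send_rows(
  moves=[
    [-0.021,-0.012,0,0,-0.022,0],
    [0,0,0.25,0,0,0],
    [0,0,0.25,0,0,0],
    [0,0,0.15,0,0,0],
    [0,0,0.08,0,0,0],
    [0,0,0.04,0,0,0],
    [0,0,0.02,0,0,0],
    [0,0,0,0,0,0],
  ],
)

```text
time_s: 40.25
tool_pos: [398.8, -86.3, 76.6]
eef_rot: [0.671, 0.741, -0.0, 0.001]
wrist_force: [0.8, -0.7, -2.2]
width: 8.7
grasp_force: 108.2
```

```bash
python3 plan.py 398.8 -84.8 70 95.7; python3 tilt.py; python3 - <<'E'
from h import *
print(env.observe()['wrist_force'])
s=snap('side'); cv2.imwrite('pics/s9.png',cv2.resize(s[0][220:370,220:400,::-1],None,fx=4,fy=4,interpolation=2))
E
```

```text
t 40.25 p [398.8 -86.3  76.6] yaw 95.71 tilt 0.14 j [-22.  12. 121.  -0.  47. -28.] w 8.7 gf 108.2
shift now [0.015 0.001 0.066]
turn z units 0.0
shift after turn [0.015 0.001 0.066]
tool turn to vertical (units) [ 0.001  0.003 -0.   ]
[ 0.82918681 -0.74778499 -2.20709968]
```

View pics/s9.png

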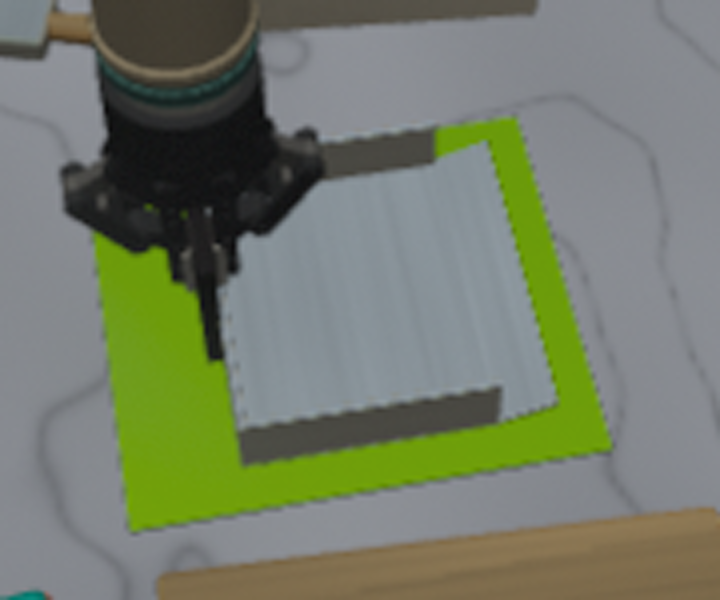

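The crop shows the tray parallel to the mat edges, hovering just above it. I'll lower the last millimetres.

Call:
send_rows(
  moves=[
    [0.015,0,0.03,0,0,0],
    [0,0,0.02,0,0,0],
    [0,0,0.015,0,0,0],
    [0,0,0,0,0,0],
  ],
)

```text
time_s: 40.8
tool_pos: [398.4, -84.8, 70.0]
eef_rot: [0.671, 0.741, -0.0, 0.001]
wrist_force: [-1.4, 0.7, 3.0]
width: 8.7
grasp_force: 109.1
```

```bash
python3 plan.py; python3 - <<'E'
from h import *
print(env.observe()['wrist_force'])
s=snap('side'); P=onz(s,np.array([(488,140),(557,405)])/4+220,21); print(P.round(1),P.mean(0))
E
```

```text
t 40.8 p [398.4 -84.8  70. ] yaw 95.71 tilt 0.1 j [-22.  13. 121.  -0.  46. -27.] w 8.7 gf 109.1
[-1.37076617  0.67803227  3.03125174]
[[ 559.5   12.8   21. ]
 [ 575.2 -158.3   21. ]] [567.35288038 -72.77516996  21.        ]
```

Call:
send_rows(
  moves=[
    [0,0,0,0,0,0],
    [0,0,0,0,0,0],
    [0,0,0,0,0,0],
    [0,0,0,0,0,0],
    [0,0,-0.1,0,0,0],
    [0,0,-0.4,0,0,0],
    [0,0,-0.5,0,0,0],
    [0,0,-0.5,0,0,0],
  ],
  claw=0.3,
)

```text
time_s: 41.85
tool_pos: [398.0, -84.4, 222.0]
eef_rot: [0.671, 0.741, -0.0, 0.001]
wrist_force: [0.7, -0.3, -0.2]
width: 55.8
grasp_force: 0.0
```

Call:
send_rows(
  moves=[
    [0,-0.4,-0.2,0,0,0],
    [0,-0.4,-0.2,0,0,0],
    [0,-0.3,0,0,0,0],
    [0,0,0,0,0,0],
    [0,0,0,0,0,0],
  ],
)

```text
time_s: 42.48
tool_pos: [289.4, -95.5, 260.2]
eef_rot: [0.671, 0.741, -0.0, 0.002]
wrist_force: [0.4, 0.3, 0.5]
width: 55.5
grasp_force: 0.0
```

```bash
python3 plan.py; python3 - <<'E'
from h import *
s=snap('top'); cv2.imwrite('pics/t10.png',cv2.resize(s[0][100:350,85:505,::-1],None,fx=1.9,fy=1.9,interpolation=2))
E
```

```text
t 42.48 p [289.4 -95.5 260.2] yaw 95.69 tilt 0.18 j [-31.  -9. 112.  -0.  77. -37.] w 55.5 gf 0.0
```

View pics/t10.png

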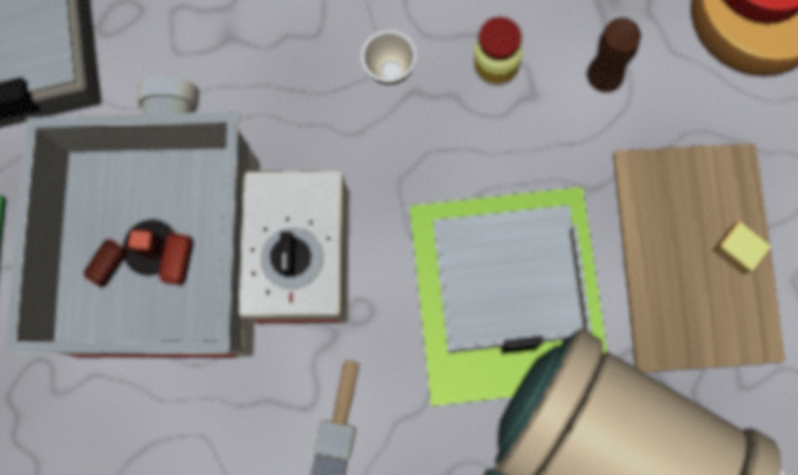

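The crop shows the three ends in the pan, the dial pointing at its mark, the empty tray flat on the mat, the jar and mill upright, and the cheese in place. One numeric check of the tray's centring.

```bash
python3 - <<'E'
from h import *
for n in("top","side"):
    c=snap(n); h=hue(c[0]);H,S,V=h[...,0],h[...,1],h[...,2]
    m=((H>=30)&(H<50)&(S>120)).astype(np.uint8)
    b=blobs(m,1500)[0]; hull=cv2.convexHull(b); r=cv2.approxPolyDP(hull,12,True).reshape(-1,2); P=onz(c,r,3)[:,:2]; print(n,"mat",P.round(0).tolist())
t=snap("top"); L=onz(t,np.array([(435,218),(572,208)])/1.9+[85,100],16); B=onz(t,np.array([(450,352)])/1.9+[85,100],43)
print(L.round(1).tolist(),L.mean(0).round(1),B.round(1)); u=np.array([.995,.096]);print("tray origin",L.mean(0)[:2]-97*u)
s=snap("side"); cv2.imwrite('pics/s11.png',cv2.resize(s[0][225:365,225:395,::-1],None,fx=4,fy=4,interpolation=2))
E
```

```text
top mat [[598.0, -169.0], [415.0, -187.0], [337.0, 18.0], [578.0, 42.0]]
side mat [[577.0, 39.0], [600.0, -175.0], [354.0, -198.0], [333.0, 14.0]]
[[560.0, 13.2, 16.0], [570.7, -156.4, 16.0]] [565.4 -71.6  16. ] [[392.3  -3.4  43. ]]
tray origin [468.8805737 -80.9126097]
```

View pics/s11.png

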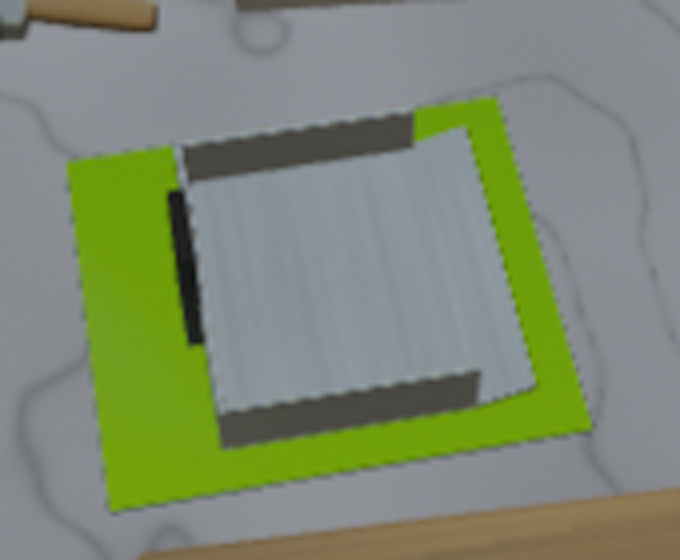

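The tray's origin is at (469,-81) and the mat's centre at about (467,-78), so it sits flat and centred to within about 4 mm. I'm handing the job in.

```bash
python3 -c "
from workcell import env
print(env.close_job())"
```

```text
the job is handed in; nothing more can be done
None
```

I turned the dial off to its stop and tipped all three sausage ends into the pan together. The empty tray is back flat on its mat, within about 4 mm of centre, and the cheese, jar and mill are undisturbed; the job is handed in.

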